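Assemble the sieve column on the shaker

TASK

Get the sieve column ready for the next soil sample: on the shaker, stack the parts one at a time from the bottom up - the bare metal catch pan in the orange holder ring, then the blue (fine) sieve, the green (medium) sieve, the yellow (coarse) sieve, and the white lid on top - each fully seated and level in the one below. The red sieve is a spare: leave it and the other things on the bench where they lie, and let go of the finished column.

Things in the scene. Friction and masses are not known exactly. Their poses are not given: they have to be found in the camera images.
- holder (a point): Centre of the top rim of the orange holder ring on the fixed grey shaker (a low box, 130 x 130 mm, 26 mm high). The rim is 44 mm above the bench; ring outside diameter 62, inside 54, 10 mm deep; z up. The seated pan's origin is 12 mm above this point. The shaker is left or right of the parts; a fixed black crate (150 x 150 x 45 mm) is on the other side.
- pan_c (a point): Catch pan: bare metal, floor without mesh. A round cup, 60 mm outside diameter, 3 mm wall, open top, from 8 to 40 mm above its underside; beneath it a tapered foot 8 mm tall, 48 mm diameter narrowing to 40, that drops into the ring until the cup rests on the rim. 40 mm tall in all, 70 g. Origin at its centre, 20 mm above the underside; z up. Goes first, in the ring.
- fine_c (a point): The fine sieve: blue frame, close mesh. Same shape and sizes as the catch pan. Seated, its origin is 32 mm above that of the part below. It goes on the pan. Its foot drops with 3 mm play all round into the mouth (54 mm) of the part below, until frame rests on rim. Grip it across the outside in its upper half, so that the fingers do not reach down onto the part below.
- medium_c (a point): The medium sieve: green frame. Same shape and sizes as the catch pan. Seated, its origin is 32 mm above that of the part below. It goes on the blue sieve.
- coarse_c (a point): The coarse sieve: yellow frame, wide mesh. Same shape and sizes as the catch pan. Seated, its origin is 32 mm above that of the part below. It goes on the green sieve.
- cover_c (a point): Lid: a white disc, 60 mm diameter, 6 mm thick, with the same 8 mm foot beneath and an upright black knob on top, 22 mm diameter, 14 to 40 mm above the lid's underside, by which it is gripped; 60 g. Origin at the centre of the knob, 27 mm above the underside; z up. Seated on the yellow sieve, its origin is 39 mm above that of the sieve.
- spare_c (a point): The spare sieve, not used: red frame, same shape and sizes as the others. Origin at its centre, 20 mm above the underside. Leave it.
- jar_c (a point): A small orange-brown jar and cap, 44 diameter, 46 mm tall; origin at its centre. Leave it.
- sherd_c (a point): A flat piece of glazed tile, brown and green, about 56 x 50 x 15 mm, lying on the bench; origin 6 mm above the bench. Leave it.
- findbox_c (a point): A small open card box with two old coins, 52 x 52 x 22 mm; origin at its centre. Leave it. The nine small things lie 95 mm or more apart, centre to centre.
Not all that is in view belongs to the job. Leave any purple look-alike of the part that bears pan_c alone. Leave any purple look-alike of the part that bears coarse_c alone.

How it is judged:
By the outcome, as a careful person would: the job done as asked, in the order asked, and still so for the second after the job is handed in, with the robot touching nothing.
It also fails if it takes over 122 s, if anything falls off the work surface, if the arm or the gripper's body presses on something with over 40 N, if the wrist force passes 120 N, or if a joint passes its speed limit or range.

ROBOT

A 7-joint arm with a two-finger parallel gripper is mounted at the origin on the work surface. World frame = base frame: x ahead of the robot, y to its left, z up, the work surface at z = 0. Lengths are in mm, angles in rad, forces in N, time in s.
With the tool pointing down it reaches from about 350 to 775 mm from the base axis. Payload 3.1 kg.
Tool frame: the origin (TCP) lies at the very end of the fingers, on their centre line; the grasp point (between the pads) lies 19 mm behind it (bot.tcp_to_grasp is the distance from the TCP to the grasp point, in mm); x points along the fingers, y is the direction in which the jaws open and shut, and the axes are right-handed (so a half turn about x gives the same grasp; the last joint's range is limited). The gripper opens to 85 mm and grips with 20 to 120 N. Pads are 22 mm wide; open, the fingers measure 114 mm over their backs; the gripper's body (76 mm by 85 mm) begins 54 mm behind the grasp point. The pads swing forward as they close: fully open they stand 13 mm farther back than shut.
Start: joints at [-1.351, 0.311, 0.014, 1.512, -0.004, 1.319, -0.027], TCP at [142.322, 531.283, 231.304] pointing down, gripper open.
Joint ranges: [-2.7, 2.7], [-0.3, 1.91], [-1.27, 1.3], [0.12, 2.57], [-1.44, 4.58], [0.2, 2.03], [-3.05, 3.05]. Speed limits (rad/s): [2.79, 2.79, 3.14, 3.14, 3.14, 3.14, 3.14].

INTERFACE

Orientations are given as a unit quaternion [x, y, z, w].
In Python, from plant import bot, claw, monitor, eyes, order gives the robot as it stands. The module is installed in compiled form; this text tells all that it offers. Calls block until the motion is done:
- bot.reach(position, orientation): joint-space move of the TCP to a pose.
- bot.movel(position, orientation=None, velocity=150, f_stop=None): straight line of the TCP; orientation=None keeps the orientation; velocity is the mean speed in mm/s. With f_stop (N) it stops when the force on the tool has changed by that much, and returns True; else False.
- bot.move_joints(angles): joint-space move.
- claw.command_gripper(opening, effort=None): opening from 0.0 (shut) to 1.0 (fully open); effort is the grip in N (None keeps the last); returns when the fingers have stopped.
- bot.dwell(seconds).
- bot.solve_ik(position, orientation): joint angles nearest the present ones, or None.
- monitor.state(): the state.
- eyes.grab_frame(name): name is "scene" or "top"; returns the picture (384x512x3 uint8, red, green, blue); there is no depth.
- eyes.calibration(name): a dict with "intrinsics" (3x3 intrinsics, pixels), "R" (3x3) and "t" (3): a world point X has camera coordinates R X + t. Camera axes: x right, y down, z forward; pixel columns grow to the right and rows downward; lengths in mm; the calibration is good to about 2 mm. A picture is of the moment at which its call begins. calibration takes no time and is no camera call.
A pose or a line that the arm cannot do raises bot.MotionError and nothing moves.
- order.close_job(): hands the job in, once; it reports no verdict.
The state is a dict: "clock": time; "qpos": joint angles; "qvel": joint speeds; "joint_torque": joint torques, N m; "position": TCP position; "tool_rot": TCP orientation; "wrist_force": force on the tool from outside, world axes, zero at the start; "ft_torque": the same for the moment, N m; "opening": opening from 0.0 (shut) to 1.0 (fully open).
Only numpy, scipy, OpenCV 4.12 (cv2) and the standard library are available. Lean on these libraries where they do the work, as an engineer would, in place of code of your own. Each camera call takes 0.05 s, during which the arm holds its last target. There are 200 camera calls.

## Working session

There is one attempt and no reset: what is moved stays moved. The work goes in short steps, each a Python script; the robot and the scene stay as the last script left them, time stands still between calls to the robot, and variables do not carry over. Pictures are saved under pics/ and viewed, about 12 in all and at most 16, crops included, and the job is handed in when it is done.

```bash
mkdir -p pics; ls; python3 - <<'E'
from plant import bot, claw, monitor, eyes, order
import cv2,numpy as np
np.set_printoptions(precision=3,suppress=True)
for n in ("scene","top"):
    f=eyes.grab_frame(n); cv2.imwrite(f"pics/{n}0.png",cv2.cvtColor(f,cv2.COLOR_RGB2BGR))
    c=eyes.calibration(n); print(n,c, -c["R"].T@c["t"])
print(monitor.state(),bot.tcp_to_grasp)
E
```

```text
pics
scene {'intrinsics': array([[423.207,   0.   , 255.11 ],
       [  0.   , 423.207, 184.957],
       [  0.   ,   0.   ,   1.   ]]), 'R': array([[ 0.163,  0.986,  0.021],
       [ 0.649, -0.091, -0.756],
       [-0.743,  0.137, -0.655]]), 't': array([ -87.732, -294.012, 1515.194])} [1331.281 -147.987  771.844]
top {'intrinsics': array([[465.368,   0.   , 268.298],
       [  0.   , 465.368, 185.632],
       [  0.   ,   0.   ,   1.   ]]), 'R': array([[-0.009, -1.   ,  0.002],
       [-0.981,  0.009, -0.193],
       [ 0.193, -0.003, -0.981]]), 't': array([   3.109,  501.091, 1073.892])} [ 284.795    2.532 1150.318]
{'clock': 0.1, 'qpos': array([-1.351,  0.312,  0.014,  1.513, -0.004,  1.319, -0.027]), 'qvel': array([-0.   , -0.003,  0.001, -0.002, -0.001,  0.002,  0.   ]), 'joint_torque': array([  0.001, -38.085,   0.147, -23.124,   0.012,   0.008,  -0.   ]), 'position': array([142.175, 530.624, 230.331]), 'tool_rot': array([ 0.092,  0.701, -0.093,  0.701]), 'wrist_force': array([-0.132, -0.583, -0.538]), 'ft_torque': array([-0.023, -0.016,  0.029]), 'opening': 0.998447109368688} 18.700000000000003
```

View pics/scene0.png

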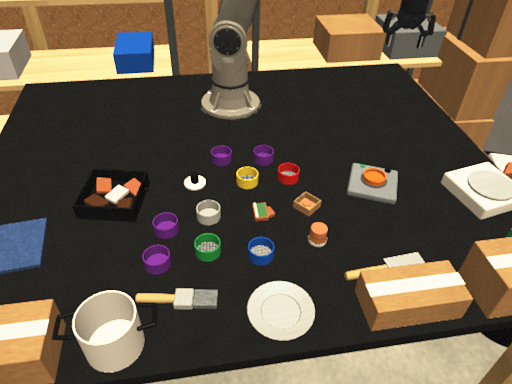

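View pics/top0.png

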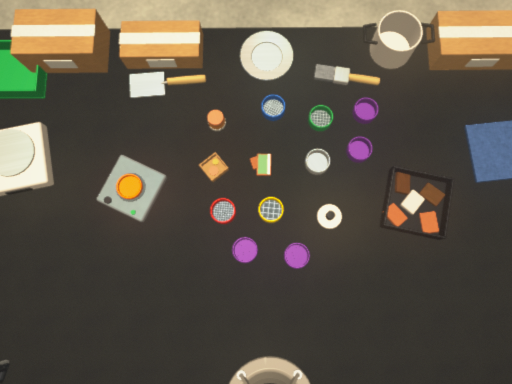

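Scene view shows the arm clear of everything. Blue is at about (261,251), green (207,247), pan (208,212), yellow (247,178), lid (195,183), red (288,173) and the holder (374,177). In the top view blue is at (273,106), green (321,117), pan (318,161), yellow (271,209), lid (330,216) and holder (130,187). There are four purple decoys.

```bash
cat > h.py <<'E'
from plant import bot, claw, monitor, eyes, order
import cv2, numpy as np
from scipy.spatial.transform import Rotation as Rot
np.set_printoptions(precision=1,suppress=True)
HSV={'fine':((100,120,40),(125,255,255)),'medium':((45,120,40),(85,255,255)),'coarse':((22,120,90),(34,255,255)),
 'pan':((0,0,75),(180,70,255)),'lid':((0,0,110),(180,70,255)),'holder':((3,150,120),(20,255,255)),'spare':((172,120,60),(180,255,255)),
 'spare':((0,150,70),(4,255,255))}
SEED={'fine':((261,251),(273,106)),'medium':((207,247),(321,117)),'coarse':((247,178),(271,209)),'pan':((208,212),(318,161)),
 'lid':((195,183),(330,216)),'holder':((374,177),(130,187)),'spare':((288,173),(223,210))}
def hull(img,name,seed,r=20):
    hsv=cv2.cvtColor(img,cv2.COLOR_RGB2HSV); m=cv2.inRange(hsv,*map(np.array,HSV[name]))
    w=np.zeros_like(m); cv2.circle(w,seed,r,255,-1); m&=w
    n,l,s,_=cv2.connectedComponentsWithStats(m); keep=[i for i in range(1,n) if s[i,4]>=12]
    return cv2.convexHull(np.argwhere(np.isin(l,keep))[:,::-1].astype(np.int32))
def centre(h):
    m=cv2.moments(h); return np.array([m['m10'],m['m01']])/m['m00']
def ray(cam,p):
    c=eyes.calibration(cam); d=c['R'].T@np.linalg.solve(c['intrinsics'],[*p,1.]); return -c['R'].T@c['t'],d/np.linalg.norm(d)
def tri(ps,pt):
    A=[];b=[];rs=[ray('scene',ps),ray('top',pt)]
    P=[np.eye(3)-np.outer(d,d) for o,d in rs]
    X=np.linalg.solve(sum(P),sum(p@o for p,(o,d) in zip(P,rs)))
    return X,[np.linalg.norm(p@(X-o)) for p,(o,d) in zip(P,rs)]
def onplane(cam,p,z):
    o,d=ray(cam,p); return o+d*(z-o[2])/d[2]
def down(a):
    c,s=np.cos(a),np.sin(a); return Rot.from_matrix(np.array([[0,c,s],[0,s,-c],[-1,0,0]])).as_quat()
E
python3 - <<'E'
from h import *
im={n:eyes.grab_frame(n) for n in('scene','top')}
vis={n:cv2.cvtColor(im[n],cv2.COLOR_RGB2BGR) for n in im}
for k,(s,t) in SEED.items():
    hs=hull(im['scene'],k,s);ht=hull(im['top'],k,t)
    for n,h in(('scene',hs),('top',ht)): cv2.polylines(vis[n],[h],True,(255,255,255),1)
    X,e=tri(centre(hs),centre(ht)); print(k,X,np.array(e),cv2.boundingRect(hs)[2:],cv2.boundingRect(ht)[2:],'r',np.hypot(*X[:2]),onplane('top',centre(ht),X[2]),onplane('scene',centre(hs),24)[:2],onplane('top',centre(ht),24)[:2])
a=cv2.resize(vis['scene'][140:275,140:410],(800,400));b=cv2.resize(vis['top'][85:235,95:355],(800,460))
cv2.imwrite('pics/s1.png',a);cv2.imwrite('pics/t1.png',b)
y=Rot.from_quat(monitor.state()['tool_rot']).as_matrix()[:,1];print('jaw',y)
E
```

```text
fine [710.7 -15.6  24.3] [0.8 0.8] (27, 30) (24, 27) r 710.9180346165369 [710.9 -14.7  24.3] [710.4 -16.3] [711.  -14.8]
medium [ 681.5 -135.7   24.3] [0.7 0.7] (27, 29) (24, 26) r 694.9320832028369 [ 681.6 -135.    24.3] [ 681.2 -136.4] [ 681.7 -135. ]
coarse [447.6  -7.3  24.4] [1. 1.] (23, 24) (26, 27) r 447.61224347245246 [447.7  -6.4  24.4] [447.   -8.2] [447.7  -6.4]
pan [ 567.4 -124.4   23.8] [0.8 0.8] (26, 27) (27, 29) r 580.8852059699719 [ 567.5 -123.6   23.8] [ 567.5 -125.2] [ 567.4 -123.6]
lid [ 431.5 -151.4    8.9] [0.8 0.8] (22, 16) (27, 26) r 457.3160497373007 [ 431.6 -150.6    8.9] [ 449.1 -152.1] [ 429.6 -148.6]
holder [505.3 337.2  34.9] [1.3 1.3] (23, 18) (27, 25) r 607.4884693754547 [505.7 338.6  34.9] [493.3 342.9] [507.9 341.8]
spare [445.1 109.4  24. ] [1.5 1.5] (23, 23) (26, 26) r 458.3643375572661 [445.4 110.9  24. ] [445.  107.9] [445.4 110.9]
jaw [ 0.3  1.  -0. ]
```

View pics/s1.png

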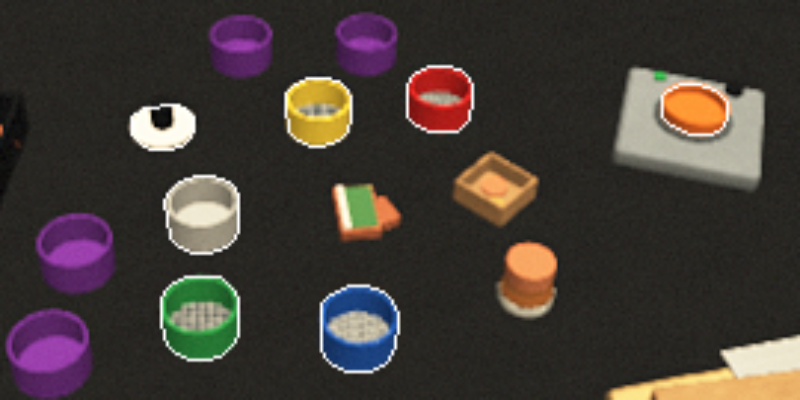

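View pics/t1.png

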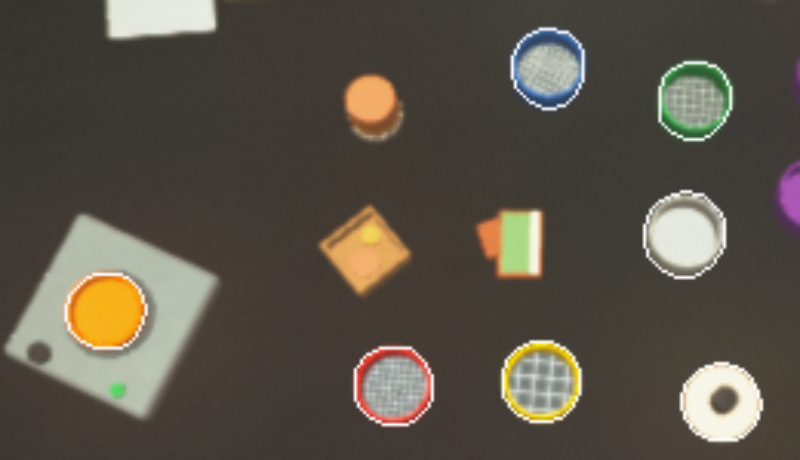

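Hulls look clean, and the heights agree with the text: cup mid-height 24, holder mid 35, lid disc about 9–11. Next is the pan.

```bash
cat >> h.py <<'E'
POS={'fine':(710.7,-15.6),'medium':(681.5,-135.7),'coarse':(447.6,-7.3),'pan':(567.4,-124.4),'lid':(431.5,-151.4),'spare':(445.1,109.4)}
OTH=[onplane('top',p,20)[:2] for p in((366,109),(360,149),(245,250),(297,255),(216,118),(213,166),(262,164))]+[np.array([505.3,337.2])]
def angle(name):
    me=np.array(POS[name]); others=[np.array(v) for k,v in POS.items() if k!=name]+OTH
    d=[(np.linalg.norm(o-me),np.arctan2(*(o-me)[::-1])) for o in others]; near=[x for x in d if x[0]<150]
    best=max(np.arange(0,np.pi/2,.1),key=lambda a:min(x[0]*(1+abs(np.sin(2*(x[1]-a)))) for x in near))
    return best,min(x[0] for x in d)
def ikang(p,a):   # equivalent jaw angle with the smallest joint travel
    q0=monitor.state()['qpos']; c=[(np.abs(q-q0).max(),b) for b in(a,a-np.pi,a+np.pi) if (q:=bot.solve_ik(p,down(b))) is not None]
    return min(c)[1]
def pos(): return monitor.state()['position']
def say(*m): s=monitor.state(); print(*m,'t%.1f'%s['clock'],'p',s['position'],'f',s['wrist_force'],'op %.3f'%s['opening'])
def pick(name,xy,ztcp,pre=1.0,zlift=170,double=True,a=None):
    a=angle(name)[0] if a is None else a
    claw.command_gripper(pre,20)
    a=ikang([*xy,100],a); bot.reach([*xy,100],down(a))
    print('contact on descent',bot.movel([*xy,ztcp],velocity=90,f_stop=8)); say('down')
    if double:
        claw.command_gripper(0.0,20); say('sq1'); claw.command_gripper(pre,20)
        b=min([b for b in(a+np.pi/2,a-np.pi/2) if bot.solve_ik([*xy,ztcp],down(b)) is not None],key=lambda b:np.abs(bot.solve_ik([*xy,ztcp],down(b))-monitor.state()['qpos']).max())
        bot.movel([*xy,ztcp],down(b)); a=b
    claw.command_gripper(0.0,40); say('grip')
    bot.movel([*xy,zlift],velocity=200); say('lift')
    return a
E
python3 - <<'E'
from h import *
for k in POS: print(k,angle(k))
a=pick('pan',POS['pan'],13); print(a)
f=eyes.grab_frame('scene');g=eyes.grab_frame('top')
v=np.hstack([cv2.resize(cv2.cvtColor(x,cv2.COLOR_RGB2BGR),(400,300)) for x in(f[100:265,120:340],g[60:240,200:440])])
cv2.imwrite('pics/p2.png',v)
E
```

```text
fine (np.float64(0.6000000000000001), np.float64(123.59874594833073))
medium (np.float64(0.6000000000000001), np.float64(114.65818767100762))
coarse (np.float64(1.3), np.float64(116.26759475244143))
pan (np.float64(0.9), np.float64(112.96092024993435))
lid (np.float64(0.5), np.float64(126.07260337452988))
spare (np.float64(1.1), np.float64(109.73668060168463))
contact on descent False
down t4.3 p [ 568.  -124.8   13.7] f [ 0.5  0.4 -0.2] op 1.001
sq1 t4.7 p [ 568.  -124.5   13.7] f [-0.3  0.6  4.2] op 0.681
grip t7.2 p [ 567.7 -124.5   13.5] f [-0.8  0.1  3.5] op 0.699
lift t8.1 p [ 566.4 -123.9  168.5] f [-0.3  0.2 -1.2] op 0.698
5.61238898038469
```

View pics/p2.png

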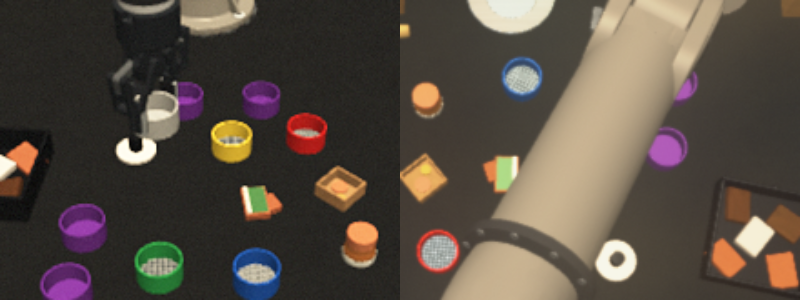

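The pan is held level just above its pick spot, and the jaw reads 59 mm. Placing it now, with a force-guarded descent.

```bash
cat >> h.py <<'E'
def place(xy,z,a,zup,fs=5,back=None):
    a=(a+np.pi/2)%np.pi-np.pi/2; top=[*xy,zup]; a=ikang(top,a); bot.reach(top,down(a)); say('above')
    bot.movel([*xy,z+10],velocity=120)
    print('contact',bot.movel([*xy,z-4],velocity=25,f_stop=fs),'expected z',z); say('touch'); p=pos()
    claw.command_gripper(0.95 if back is None else back,20); say('released')
    bot.movel([*xy,zup],velocity=200); return p
def shot(fn,boxes=((120,230,320,440),(130,240,60,200))):
    v=np.hstack([cv2.resize(cv2.cvtColor(eyes.grab_frame(n)[r0:r1,c0:c1],cv2.COLOR_RGB2BGR),(400,360)) for n,(r0,r1,c0,c1) in zip(('scene','top'),boxes)]); cv2.imwrite(fn,v)
E
python3 - <<'E'
from h import *
place((505.3,337.2),49.5,5.6124,170)
q=[450,150,250];bot.reach(q,down(ikang(q,1.3)))
f,g=eyes.grab_frame('scene'),eyes.grab_frame('top')
SEED['holder']=((374,172),(130,186))
HSV['pan']=((0,0,135),(180,90,255))
shot('pics/p3.png'); say('end')
E
```

```text
above t9.9 p [506.6 334.8 170.3] f [-1.  -0.4 -1.1] op 0.699
contact True expected z 49.5
touch t11.4 p [505.5 337.4  49.5] f [0.2 0.  4. ] op 0.700
released t11.8 p [504.3 337.   48.2] f [ 0.9  0.1 -0.1] op 0.945
end t13.6 p [449.9 151.3 249.4] f [-0.3  0.3 -0.3] op 0.954
```

View pics/p3.png

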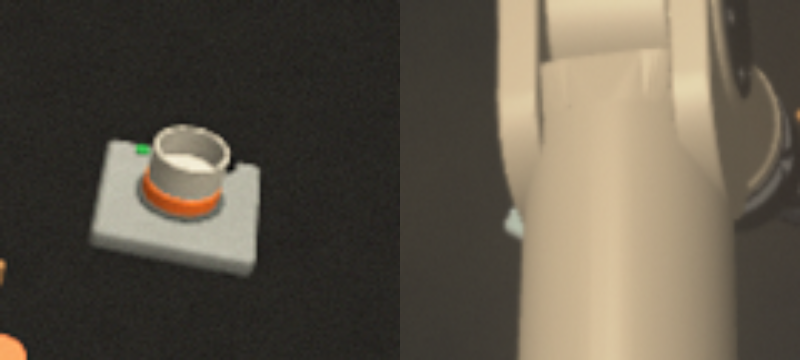

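The pan is seated in the ring at exactly the expected height (49.5) and level. Next, blue.

```bash
python3 - <<'E'
from h import *
a=pick('fine',POS['fine'],13,zlift=170)
p=place((505.3,337.2),81.5,a,170)
q=[450,150,250];bot.reach(q,down(ikang(q,1.3)))
shot('pics/p4.png'); say('end')
E
```

```text
contact on descent False
down t16.3 p [711.3 -16.   13.9] f [-0.2 -0.   0.9] op 1.000
sq1 t16.6 p [711.2 -15.8  13.9] f [-0.9  0.4  2.2] op 0.682
grip t19.1 p [711.1 -15.6  13.5] f [-0.2  0.4  2.9] op 0.699
lift t20.0 p [709.8 -15.3 168.2] f [-0.2  0.5 -0.8] op 0.699
above t21.5 p [506.6 335.4 170.2] f [-0.5 -0.1 -0.3] op 0.700
contact True expected z 81.5
touch t22.8 p [505.5 337.5  81.4] f [-1.4  0.5  4.4] op 0.695
released t23.1 p [504.4 337.   79.9] f [ 0.3  0.2 -0.1] op 0.951
end t24.7 p [449.7 152.3 249.1] f [ 0.8 -0.3 -0.5] op 0.947
```

View pics/p4.png

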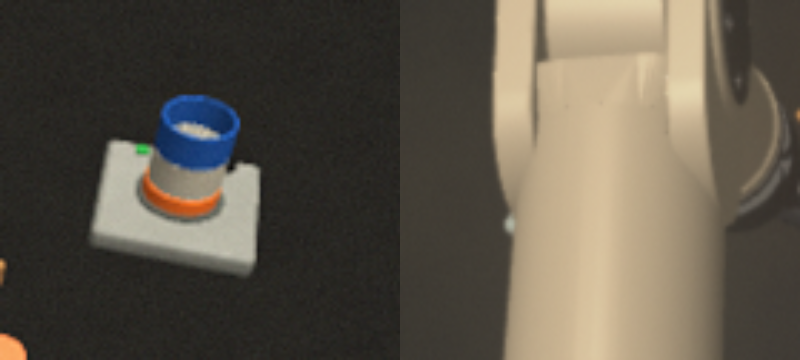

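Blue is seated at 81.4, with 81.5 expected. Green and yellow next; the script stops if the contact height disagrees.

```bash
python3 - <<'E'
from h import *
for k,z in(('medium',113.5),('coarse',145.5)):
    a=pick(k,POS[k],13,zlift=z+80)
    p=place((505.3,337.2),z,a,z+80)
    q=[450,150,260];bot.reach(q,down(ikang(q,1.3)))
    shot(f'pics/p5{k}.png',((100,230,310,440),(130,240,60,200))); say('end')
    if abs(p[2]-z)>1.5: print('STOP');break
E
```

```text
contact on descent False
down t27.5 p [ 682.  -136.1   13.9] f [-0.7 -0.2 -0. ] op 0.999
sq1 t27.9 p [ 682. -136.   14.] f [0.  0.  3.1] op 0.689
grip t30.4 p [ 681.9 -135.8   13.4] f [-0.2  0.8  2.6] op 0.696
lift t31.4 p [ 680.7 -135.2  191.8] f [0.2 0.  0.5] op 0.695
above t33.2 p [506.5 335.4 193.7] f [-0.1 -1.8 -1.1] op 0.694
contact True expected z 113.5
touch t34.4 p [505.6 337.4 113.3] f [-0.3 -0.5  4.5] op 0.698
released t34.8 p [504.5 337.  111.9] f [ 0.2 -0.4  0.1] op 0.948
end t36.3 p [449.7 152.3 259.1] f [ 0.   0.7 -0.4] op 0.945
contact on descent False
down t38.5 p [448.2  -7.4  13.4] f [ 0.3 -0.7 -0.3] op 1.003
sq1 t38.9 p [448.   -7.2  13.7] f [-1.8  0.   6. ] op 0.699
grip t41.3 p [447.6  -7.2  13.4] f [-1.8 -0.4  5.1] op 0.686
lift t42.5 p [446.6  -7.3 224.3] f [-0.8  0.  -0.6] op 0.691
above t43.9 p [506.5 334.5 225.8] f [ 0.1 -0.2 -0.7] op 0.691
contact True expected z 145.5
touch t45.0 p [505.7 337.6 145.5] f [0.7 0.4 3.7] op 0.691
released t45.4 p [504.6 336.8 143.9] f [-0.3 -0.5 -0.3] op 0.945
end t47.3 p [449.8 150.9 259.4] f [-0.6  0.3  0. ] op 0.950
```

View pics/p5coarse.png

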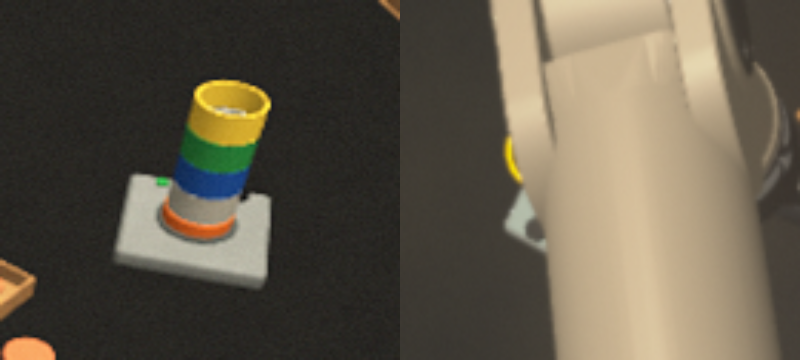

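Yellow and green are seated at the expected heights (145.5 and 113.3). Now the lid, gripped by the knob.

```bash
python3 - <<'E'
from h import *
z=181.5
a=pick('lid',(431.5,-151.4),17,pre=0.6,zlift=255)
p=place((505.3,337.2),z,a,255,back=0.6)
q=[380,-250,280];bot.reach(q,down(ikang(q,1.3)))
shot('pics/p6.png',((90,230,310,440),(110,240,60,200))); say('end')
im=eyes.grab_frame('scene')
cv2.imwrite('pics/full6.png',cv2.cvtColor(im,cv2.COLOR_RGB2BGR))
E
```

```text
contact on descent False
down t50.0 p [ 432.  -151.7   17.4] f [-0.1 -0.5  0.4] op 0.601
sq1 t50.4 p [ 432.  -151.5   17.5] f [ 0.1 -0.   4.1] op 0.249
grip t52.9 p [ 431.6 -151.5   17.1] f [0.1 0.1 1.7] op 0.240
lift t54.2 p [ 430.7 -151.1  253.9] f [-0.4 -0.1 -0.9] op 0.240
above t56.0 p [506.4 334.9 255.4] f [ 0.4 -1.1 -1.3] op 0.239
contact True expected z 181.5
touch t57.2 p [505.6 337.4 181.1] f [-0.7 -1.1  3.3] op 0.240
released t57.6 p [504.6 337.  179.5] f [ 1.2 -0.7 -0.3] op 0.600
end t60.4 p [ 380.9 -249.1  279.9] f [-0.2  0.4 -0.1] op 0.602
```

View pics/p6.png

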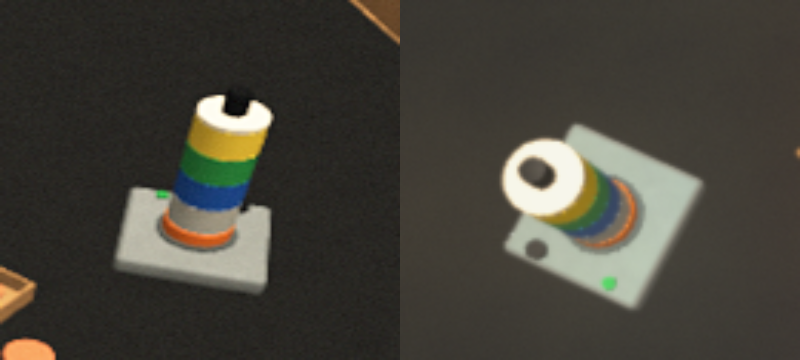

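View pics/full6.png

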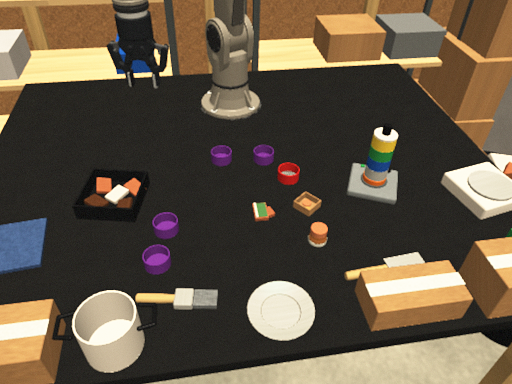

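The full column stands, and the spare, decoys and other things are undisturbed. One numeric check of the lid's position, then hand in.

```bash
python3 - <<'E'
from h import *
im,t=eyes.grab_frame('scene'),eyes.grab_frame('top')
def proj(c,X):
    k=eyes.calibration(c);v=k['intrinsics']@(k['R']@X+k['t']);return tuple(int(round(x)) for x in v[:2]/v[2])
X0=np.array([505.3,337.2,175.])
HSV['lid']=((0,0,170),(180,45,255))
X,e=tri(centre(hull(im,'lid',proj('scene',X0),16)),centre(hull(t,'lid',proj('top',X0),19)));print('lid disc',X,np.array(e),'expected z 172-178')
say('')
if np.linalg.norm(X[:2]-X0[:2])<5 and abs(X[2]-175)<6: order.close_job();print('handed in')
E
```

```text
lid disc [504.5 335.9 174.3] [1.1 1.1] expected z 172-178
 t60.5 p [ 380.4 -249.6  280. ] f [-0.5  0.   0.4] op 0.598
the job is handed in; nothing more can be done
handed in
```

The sieve column is built on the shaker in the order asked (pan, blue, green, yellow, white lid), released, and handed in at about 60 s of the 122 s allowed.

- **Seating:** Each part touched down within 0.4 mm of its calculated seated height. The lid was the largest difference, at 181.1 mm against 181.5 mm.
- **Upright:** From two views, the lid disc is at (504.5, 335.9, 174.3) mm. That is within 1.6 mm sideways of the holder centre and 0.7 mm of the expected height. The two camera rays missed that point by about 1.1 mm each, which is within the calibration error.
- **The rest of the bench:** In the last picture the red spare, jar, tile, box and purple look-alikes look undisturbed. I did not re-measure their positions.

The column looks tilted in the camera crops, but the lid measurement shows this is perspective. No check failed.

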